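# Seat the orange tube head on its mixer drive

## Robot

A 6-joint arm with a two-finger parallel gripper is mounted at the origin on a cart in front of the work surface, level with it; the furniture and walls round the work are solid. World frame = base frame: x ahead of the robot, y to its left, z up, the work surface at z = 0. Lengths are in m, angles in degrees, forces in N, time in s.
With the tool pointing down it reaches from about 0.4 to 0.825 m from the base axis. Payload 7 kg.
Tool frame: the origin (TCP) lies midway between the tips of the shut fingers; the grasp point (between the pads) lies 19 mm behind it (ctrl.grasp_offset is the distance from the TCP to the grasp point, in m); z points along the fingers, x is the direction in which the jaws open and shut, and the axes are right-handed (so a half turn about z gives the same grasp; the last joint's range is limited). The gripper opens to 88 mm and grips with 3 to 60 N. Pads are 19 mm wide; open, the fingers measure 130 mm over their backs; the gripper's body (78 mm by 193 mm) begins 47 mm behind the grasp point.
Start: joints at [89.273, 20.546, 0.682, 0, -70.136, -16.507], TCP at [0.2, 0.645, 0.227] pointing down, gripper open.
Joint ranges: [-176.03, 176.03], [-82.01, 121.73], [-58.28, 71.71], [-173.87, 95.51], [-174.79, -0.11], [-173.66, 173.66]. Speed limits (degrees/s): [136.94, 136.94, 172.46, 180, 180, 180].

## Interface

Orientations are given as [roll, pitch, yaw] about the fixed x, y, z axes, in that order (R = Rz(yaw) Ry(pitch) Rx(roll)).
In Python, from plant import sensors, snapshot, order, ctrl gives the robot as it stands.
- The arm moves only by the tool send_rows, never from a script. Its argument "commands" is a list of rows, each a list of 3 entries, a list of its own where there are three numbers: the closure, from 0 (fully open) to 1 (shut), then the shift along the world's x, y, z in units of 0.25 m (1.0 is 0.25 m), then the turn, a rotation vector about the world's x, y, z in units of 360 degrees (1.0 is 360 degrees). In form: [[hand, [x, y, z], [ax, ay, az]], ...]. A call has 1 to 12 rows; each row shifts and turns the pose as measured when the row begins; what a row does not reach is not made up. A row lasts 1/10 s, in which the tool goes at most 50 mm and 8.59 degrees, less where a joint would pass 70% of its speed; a pose out of reach is approached as far as the arm can. A call with a number of a shift or a turn outside -1 to 1 is refused whole. A call with a gripper value outside its range is refused whole. The fingers move at their own pace and stop on an object; the grip force is fixed at half the most. Time passes only in rows, so rows that do not move let the fingers close. It gives the time, the measured TCP pose, the force and the opening at its end, in the units of the state.
- sensors.get_obs(): the state, without advancing time (a new reading comes with each control period).
- snapshot(name): name is "scene" or "top" or "wrist"; returns a dict with "color" (420x560x3 uint8, blue, green, red), "z_map" (420x560 float32, m along the optical axis (not along the pixel's ray), 0 where there is no reading), "mtx" (3x3 intrinsics, pixels), "k1" (the pictures are not rectified: a ray, as slopes to the right and down, at radius r is drawn at 1 + k1 r^2 times it, then the intrinsics apply), "xyz" and "attitude" of the camera in the world. Camera axes: x right, y down, z forward; pixel columns grow to the right and rows downward; lengths in m; the calibration is good to about 2 mm. A picture is of the moment at which its call begins.
- order.close_job(): hands the job in, once; it reports no verdict.
The state is a dict: "clock": time; "joint_pos": joint angles; "qvel": joint speeds; "tau": joint torques, N m; "tool_pos": TCP position; "orientation": TCP orientation; "force": force on the tool from outside, world axes, zero at the start; "moment": the same for the moment, N m; "opening": finger opening in m.
Only numpy, scipy, OpenCV 4.12 (cv2) and the standard library are available. Lean on these libraries where they do the work, as an engineer would, in place of code of your own. Each camera call takes 0.05 s, during which the arm holds its last target.

## Task

Two small tube mixers stand on the bench. The orange tube head stands proud on its splined drive shaft because its slots are not lined up with the splines: keeping it on the shaft, press it and turn it until it drops fully home and sits flat on its mixer, then let go. Leave the blue head, which is already seated, as it is.

Things in the scene. Friction and masses are not known exactly. Their poses are not given: they have to be found in the camera images.
- orange_head: Loose orange head, 0.16 kg: hub 58 mm across under a disc 84 mm across (top at 37 mm) with dark tube holes; a grip bar on it from 37 to 73 mm, 56 mm long (head's x), 16 mm wide (y), white line along it. Origin: centre of underside, z up. A 14 mm skirt keeps it centred on the shaft; above it slots along x and y. Now 12 mm above the deck, 29 to 61 degrees out of line; in line it drops 12 mm.
- orange_head_grip (a point): Point on the axis of the orange head, 62 mm above its origin, 11 mm below the bar's top: grip height, across the 16 mm width. Axes as the head's. The head drops when the bar is in line with either pair of opposite white marks on the deck, within about 10 degrees: every quarter turn fits, so turn it the nearer way; a light press of a few newtons is enough.
- drive_1: Mixer under the orange head: white box 124 x 124 mm, fixed; origin: centre of underside; grey deck at 40 mm; display and knob on its -x side. The shaft on its centre does not turn: four steel splines in a cross along the drive's x and y, 40 mm across, 8 mm wide, 26 mm tall. Four white marks at the deck's edges lie on its x and y axes. The other mixer is alike; which is left varies.
- blue_head: The blue tube head, same shape as the orange one, already seated on the other mixer (underside on its deck, 40 mm above the bench). Origin: centre of its underside. Not to be disturbed.
Things that resemble listed ones, but are neither listed nor needed, are in the scene too. Leave any brown, green or purple look-alike of the drive_1 alone.

How it is judged (in metres and radians):
At the end, for the whole second after the job is handed in: The orange head is on its own mixer with its underside within 4 mm of the deck, within 10 mm of the shaft's axis, level within 6 degrees and at rest (z of orange_head in the frame of drive_1 below 0.044 m and horizontal distance between orange_head and drive_1 below 0.01 m and angle between orange_head's own z axis and vertical below 0.1 rad and linear speed of orange_head below 0.02 m/s); the robot touches nothing.
It fails at once if the orange head is taken off its shaft (its underside more than 40 mm above the deck) (z of orange_head in the frame of drive_1 above 0.08 m).
It fails at once if the blue head is moved from its place by more than 10 mm (distance of blue_head from where it was at the start of the episode above 0.01 m).
It also fails if it takes over 32 s, if anything falls off the work surface, if the arm or the gripper's body presses on something with over 40 N, if the wrist force passes 120 N, or if a joint passes its speed limit or range.

## Working session

There is one attempt and no reset: what is moved stays moved. The work goes in short steps, Python scripts to look and compute and a tool call to move; the robot and the scene stay as the last step left them, time stands still between calls to the robot, and variables do not carry over. Pictures are saved under pics/ and viewed, and the job is handed in when it is done.

Besides the shell and the picture viewer there is one more tool, called by a JSON object that holds its "method" and its "body", one argument or row to a line. send_rows: Moves the arm, as the interface text tells. Its arguments: {"type":"object","properties":{"commands":{"type":"array","items":{"type":"array"}}},"required":["commands"]}

```bash
mkdir -p pics; ls; python3 - <<'E'
from plant import sensors, snapshot, order, ctrl
import cv2,pickle
print(sensors.get_obs(), ctrl.grasp_offset)
for n in ["top","scene"]:
    s=snapshot(n); cv2.imwrite(f"pics/{n}0.png",s["color"]); pickle.dump(s,open(f"pics/{n}0.pkl","wb"))
    print(n,s["mtx"],s["k1"],s["xyz"],s["attitude"])
E
```

```text
pics
{'clock': 0.0, 'joint_pos': array([ 8.92739752e+01,  2.05915469e+01,  6.32667419e-01, -1.90653250e-02,
       -7.01358071e+01, -1.65062211e+01]), 'qvel': array([ 0.08304641, -0.00844326,  0.06662443,  0.01072823, -0.06630075,
       -0.02335895]), 'tau': array([ 9.52384798e-04, -5.82716453e+01,  2.93057477e+01,  6.99715421e+00,
        7.24798796e-03, -1.64380212e-04]), 'tool_pos': array([0.19986066, 0.64421276, 0.22561634]), 'orientation': array([-1.79990279e+02, -9.58768729e-02, -1.07238747e+02]), 'force': array([-0.6700852 ,  0.96395413, -0.23035068]), 'moment': array([ 0.03302932,  0.04641912, -0.02735923]), 'opening': 0.08774669015355828} 0.0188
top [[527.01752074   0.         283.52687438]
 [  0.         527.01752074 206.53094698]
 [  0.           0.           1.        ]] -0.10164942218829938 [0.2590001  0.07453843 1.17238724] [-168.22328578    0.20507757  -90.98081423]
scene [[449.30188028   0.         287.54609869]
 [  0.         449.30188028 211.57353268]
 [  0.           0.           1.        ]] -0.019918635077418142 [ 0.09313281 -0.73911425  0.48190801] [-113.8176248     1.17423946  -25.0166335 ]
```

View pics/top0.png

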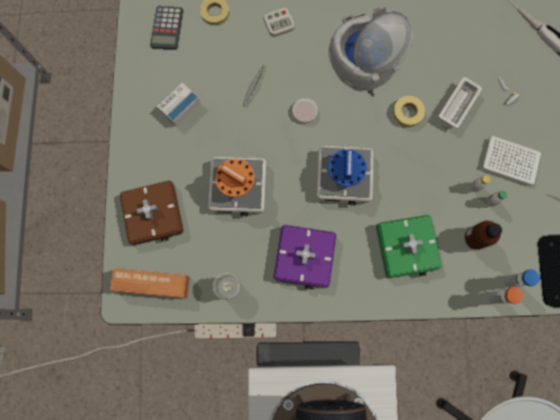

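View pics/scene0.png

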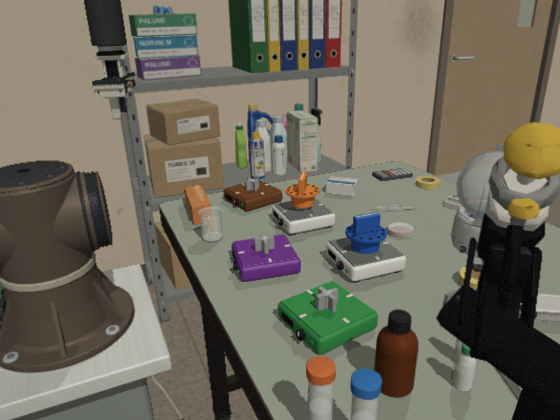

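```bash
cat > h.py <<'E'
import numpy as np,cv2
from scipy.spatial.transform import Rotation as R
def ray(s,uv,z):
    K=s["mtx"]; uv=np.array(uv,float).reshape(-1,2)
    d=(uv-K[:2,2])/K[0,0]; ru=np.linalg.norm(d,axis=1,keepdims=True); r=ru.copy()
    for _ in range(20): r=ru/(1+s["k1"]*r*r)
    u=d*(r/np.maximum(ru,1e-9))
    M=R.from_euler('xyz',s["attitude"],degrees=True).as_matrix()
    D=np.c_[u,np.ones(len(u))]@M.T; c=np.array(s["xyz"])
    return c+D*((z-c[2])/D[:,2:])
def big(m):
    n,l,st,c=cv2.connectedComponentsWithStats(m.astype(np.uint8)); return [(st[i],c[i]) for i in range(1,n)],l
E
python3 - <<'E'
import pickle,cv2
s=pickle.load(open("pics/top0.pkl","rb"));c=s["color"][145:225,197:277]
cv2.imwrite("pics/crop0.png",cv2.resize(c,(560,560),interpolation=cv2.INTER_CUBIC))
E
```

```text
(no output)
```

View pics/crop0.png

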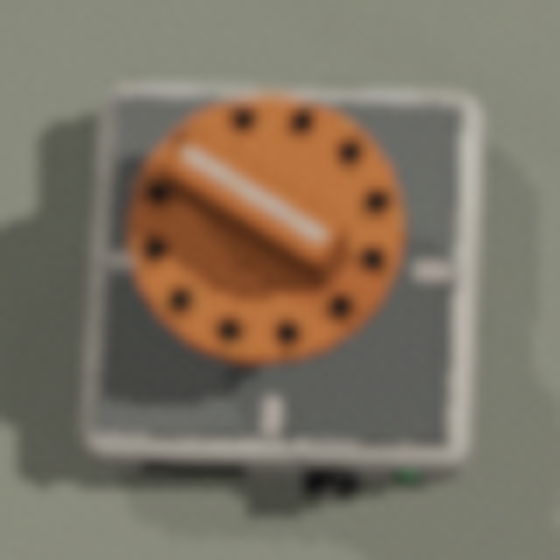

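```bash
python3 - <<'E'
import pickle
from h import *
s=pickle.load(open("pics/top0.pkl","rb"))
f=lambda p,z: ray(s,np.array(p)/7-0.43+[197,145],z)
L=f([(185,152),(322,238)],0.125); M=f([(432,269),(120,262),(272,413)],0.04)
print(L,M)
print("bar ang",np.degrees(np.arctan2(*(L[0]-L[1])[1::-1])),L.mean(0))
print("drive y ang",np.degrees(np.arctan2(*(M[1]-M[0])[1::-1])))
C=f([(108,90),(478,97),(465,455),(90,448)],0.04); print(C,C.mean(0))
for i in range(4): d=C[(i+1)%4]-C[i];print(np.degrees(np.arctan2(d[1],d[0])),np.linalg.norm(d))
# disc from mask
hsv=cv2.cvtColor(s["color"],cv2.COLOR_BGR2HSV)
m=((hsv[...,0]<16)&(hsv[...,1]>120)&(hsv[...,2]>90)).astype(np.uint8); m[:, :205]=0;m[:140]=0;m[225:]=0;m[:,270:]=0
m=cv2.morphologyEx(m,cv2.MORPH_CLOSE,np.ones((5,5)))
c=max(cv2.findContours(m,0,1)[0],key=cv2.contourArea); W=ray(s,c[:,0],0.089)
print(cv2.minEnclosingCircle(cv2.convexHull(c)), "disc",cv2.minEnclosingCircle(W[:,:2].astype(np.float32)))
E
```

```text
[[0.56464083 0.19824329 0.125     ]
 [0.53759914 0.15770993 0.125     ]] [[0.54940618 0.12958872 0.04      ]
 [0.55357014 0.22869941 0.04      ]
 [0.50366795 0.18024241 0.04      ]]
bar ang 56.29090534192485 [0.55111999 0.17797661 0.125     ]
drive y ang 87.5942315797952
[[0.61062829 0.23323856 0.04      ]
 [0.60592409 0.1144824  0.04      ]
 [0.48912167 0.11967603 0.04      ]
 [0.49345561 0.23752496 0.04      ]] [0.54978241 0.17623049 0.04      ]
-92.26843070958502 0.11884929512422558
177.45401673496525 0.11691783318586187
87.89387316292895 0.11792859978330215
-2.09505588687243 0.11725105843011137
((234.47540283203125, 177.50819396972656), 19.582847595214844) disc ((0.5500982999801636, 0.17763251066207886), 0.04234062880277634)
```

{"method": "send_rows", "body": {
  "commands": [
    [0,[0.04,-0.19,0],[0,0,-0.0236]],
    [0,[0.04,-0.19,0],[0,0,-0.0236]],
    [0,[0.04,-0.19,0],[0,0,-0.0236]],
    [0,[0.04,-0.19,0],[0,0,-0.0236]],
    [0,[0.04,-0.19,0],[0,0,-0.0236]],
    [0,[0.15,-0.11,0],[0,0,-0.0236]],
    [0,[0.15,-0.11,0],[0,0,-0.0236]],
    [0,[0.15,-0.11,0],[0,0,-0.0236]],
    [0,[0.15,-0.11,0],[0,0,-0.0236]],
    [0,[0.15,-0.11,0],[0,0,-0.0236]]
  ]
}}

```text
clock: 1.1
tool_pos: [0.438, 0.2559, 0.2205]
orientation: [-179.9, -0.4, 166.7]
force: [1.4, 1.6, 0.1]
opening: 0.0878
```

{"method": "send_rows", "body": {
  "commands": [
    [0,[0.15,-0.105,0.02],[0,0,-0.0236]],
    [0,[0.15,-0.105,0],[0,0,-0.02]],
    [0,[0.13,-0.09,0],[0,0,-0.012]],
    [0,[0,0,0],[0,0,0]]
  ]
}}

```text
clock: 1.5
tool_pos: [0.5521, 0.1729, 0.2242]
orientation: [-179.8, -0.5, 145.5]
force: [-0.0, 0.5, -0.4]
opening: 0.0877
```

```bash
python3 - <<'E'
from plant import sensors, snapshot
import cv2,pickle
o=sensors.get_obs();print({k:o[k] for k in("tool_pos","orientation","joint_pos","force")})
s=snapshot("wrist");cv2.imwrite("pics/w1.png",s["color"]);pickle.dump(s,open("pics/w1.pkl","wb"))
print(s["xyz"],s["attitude"],s["k1"])
E
```

```text
{'tool_pos': array([0.55206426, 0.17288216, 0.22424031]), 'orientation': array([-179.82414585,   -0.46975194,  145.53681537]), 'joint_pos': array([ 36.48282606,  11.87558801, -11.50396637,  -0.4201745 ,
       -66.94058117, -70.77963284]), 'force': array([-0.04572224,  0.48632681, -0.42412788])}
[0.51499278 0.11601961 0.38327347] [165.55293852  -0.49132735 145.5542394 ] 0.03612348776605697
```

View pics/w1.png

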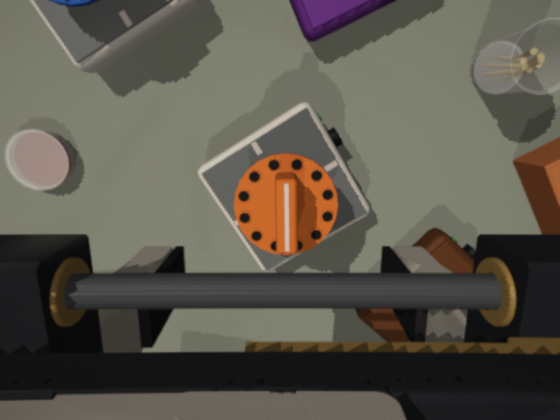

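```bash
python3 - <<'E'
import pickle
from h import *
s=pickle.load(open("pics/w1.pkl","rb"))
L=ray(s,[(286,183),(287.3,252)],0.125); print(L,L.mean(0)); d=L[0]-L[1]; print(np.degrees(np.arctan2(d[1],d[0])))
M=ray(s,[(257,147.5),(331,166)],0.04); print(M)
hsv=cv2.cvtColor(s["color"],cv2.COLOR_BGR2HSV)
m=((hsv[...,0]<16)&(hsv[...,1]>150)&(hsv[...,2]>90)).astype(np.uint8); m[:,:220]=0;m[:140]=0;m[265:]=0;m[:,350:]=0
c=max(cv2.findContours(m,0,1)[0],key=cv2.contourArea); W=ray(s,c[:,0],0.089)
print("disc",cv2.minEnclosingCircle(W[:,:2].astype(np.float32)))
C=ray(s,[(306,104),(201,174),(368,211)],0.04);print(C)
for a,b in((0,1),(0,2)):
  d=C[b]-C[a];print(np.degrees(np.arctan2(d[1],d[0])))
print((C[1]+C[2])/2)
E
```

```text
[[0.53805942 0.15797193 0.125     ]
 [0.56604277 0.20065903 0.125     ]] [0.55205109 0.17931548 0.125     ]
-123.24667114469774
[[0.54890533 0.13016714 0.04      ]
 [0.50289865 0.18209583 0.04      ]]
disc ((0.5516954660415649, 0.17871667444705963), 0.04199704900383949)
[[0.49170424 0.12378742 0.04      ]
 [0.6050654  0.12079906 0.04      ]
 [0.49711294 0.23772039 0.04      ]]
-1.5100464261017776
87.2820571110335
[0.55108917 0.17925972 0.04      ]
```

{"method": "send_rows", "body": {
  "commands": [
    [0,[0,0.02,-0.12],[0,0,0.003]],
    [0,[0,0,-0.14],[0,0,0]],
    [0,[0,0,-0.14],[0,0,0]],
    [0,[0,0,-0.08],[0,0,0]],
    [0,[0,0,0],[0,0,0]]
  ]
}}

```text
clock: 2.05
tool_pos: [0.5475, 0.1804, 0.1012]
orientation: [-179.9, -0.5, 147.1]
force: [-0.5, -1.2, 0.5]
opening: 0.0878
```

{"method": "send_rows", "body": {
  "commands": [
    [0,[0.014,-0.01,-0.02],[0,0.0014,-0.0014]],
    [0,[0,0,0],[0,0,0]]
  ]
}}

```text
clock: 2.25
tool_pos: [0.5508, 0.1791, 0.0973]
orientation: [-179.7, -0.9, 146.7]
force: [-0.3, 0.3, -0.1]
opening: 0.0877
```

```bash
python3 - <<'E'
from plant import sensors, snapshot
import cv2
o=sensors.get_obs();print({k:o[k] for k in("tool_pos","orientation","joint_pos","force")})
s=snapshot("wrist");cv2.imwrite("pics/w2.png",s["color"])
E
```

```text
{'tool_pos': array([0.55079102, 0.17905283, 0.0973031 ]), 'orientation': array([-179.66273187,   -0.94834238,  146.6845066 ]), 'joint_pos': array([ 36.80839334,  18.7479067 , -20.07154064,  -0.98860994,
       -51.82434861, -69.50568535]), 'force': array([-0.29392951,  0.2874554 , -0.06385721])}
```

View pics/w2.png

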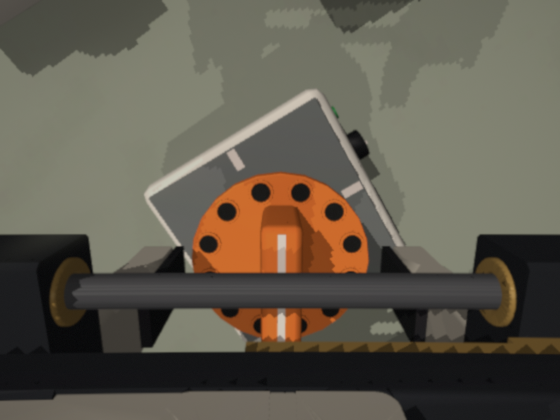

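{"method": "send_rows", "body": {
  "commands": [
    [0,[0,0,0],[0,-0.0026,0]],
    [0.6,[0,0,0],[0,0,0]],
    [1,[0,0,0],[0,0,0]],
    [1,[0,0,0],[0,0,0]],
    [1,[0,0,0],[0,0,0]],
    [1,[0,0,0],[0,0,0]],
    [1,[0,0,0],[0,0,0]]
  ]
}}

```text
clock: 3.0
tool_pos: [0.5528, 0.1804, 0.1019]
orientation: [179.4, 0.1, 146.7]
force: [-0.4, -0.2, 0.4]
opening: 0.0449
```

{"method": "send_rows", "body": {
  "commands": [
    [1,[-0.004,-0.006,-0.02],[0,0,0]],
    [1,[0,0,0],[0,0,0]],
    [1,[0,0,0],[0,0,0]],
    [1,[0,0,0],[0,0,0]],
    [1,[0,0,0],[0,0,0]],
    [1,[0,0,0],[0,0,0]],
    [1,[0,0,0],[0,0,0]]
  ]
}}

```text
clock: 3.7
tool_pos: [0.5515, 0.1785, 0.0959]
orientation: [179.4, 0.1, 146.7]
force: [0.1, 0.8, -0.4]
opening: 0.0158
```

{"method": "send_rows", "body": {
  "commands": [
    [1,[0,0,0],[0,0,0]],
    [1,[0,0,-0.004],[0,0,0.01]],
    [1,[0,0,-0.004],[0,0,0.01]],
    [1,[0,0,-0.004],[0,0,0.01]],
    [1,[0,0,-0.004],[0,0,0.01]]
  ]
}}

```text
clock: 4.2
tool_pos: [0.554, 0.1797, 0.0959]
orientation: [179.2, 0.3, 161.7]
force: [-1.0, 0.5, 5.6]
opening: 0.0157
```

{"method": "send_rows", "body": {
  "commands": [
    [1,[-0.006,-0.003,-0.004],[0,0,0.01]],
    [1,[-0.003,-0.002,-0.006],[0,0,0.01]],
    [1,[0,0,-0.008],[0,0,0.008]],
    [1,[0,0,-0.008],[0,0,0.004]]
  ]
}}

```text
clock: 4.6
tool_pos: [0.5538, 0.1802, 0.0917]
orientation: [178.9, 0.6, 173.8]
force: [0.1, -0.4, -1.4]
opening: 0.016
```

{"method": "send_rows", "body": {
  "commands": [
    [1,[-0.004,-0.002,-0.012],[0,0,0.004]],
    [1,[0,0,-0.012],[0,0,0.003]],
    [1,[0,0,-0.012],[0,0,0]]
  ]
}}

```text
clock: 4.9
tool_pos: [0.5533, 0.18, 0.0837]
orientation: [178.9, 0.7, 176.5]
force: [-14.7, 1.3, 41.0]
opening: 0.0157
```

{"method": "send_rows", "body": {
  "commands": [
    [1,[0,0,0.004],[0,0,0]],
    [0,[0,0,0],[0,0,0]],
    [0,[0,0,0],[0,0,0]],
    [0,[0,0,0],[0,0,0]],
    [0,[0,0,0],[0,0,0]],
    [0,[0,0,0],[0,0,0]],
    [0,[0,0,0],[0,0,0]]
  ]
}}

```text
clock: 5.6
tool_pos: [0.5536, 0.1801, 0.0845]
orientation: [178.9, 0.7, 176.5]
force: [-0.2, -0.7, 0.1]
opening: 0.0584
```

{"method": "send_rows", "body": {
  "commands": [
    [0,[0,0,0.06],[0,0,0]],
    [0,[0,0,0.15],[0,0,0]],
    [0,[0,0,0.15],[0,0,0]],
    [0,[0,0,0.15],[0,0,0]],
    [0,[0,0,0.15],[0,0,0]],
    [0,[-0.1,0.18,0.0],[0,0,0]],
    [0,[-0.1,0.18,0.0],[0,0,0]],
    [0,[-0.1,0.18,0.0],[0,0,0]],
    [0,[0,0,0],[0,0,0]]
  ]
}}

```text
clock: 6.5
tool_pos: [0.4768, 0.3134, 0.256]
orientation: [178.9, 0.6, 176.1]
force: [0.0, -0.2, -0.1]
opening: 0.0873
```

```bash
python3 - <<'E'
from plant import sensors, snapshot
from h import *
import pickle
s0=pickle.load(open("pics/top0.pkl","rb"))
o=sensors.get_obs();print({k:o[k] for k in("tool_pos","orientation","force")})
s=snapshot("top"); pickle.dump(s,open("pics/top1.pkl","wb"));t=snapshot("scene")
a=cv2.resize(s["color"][120:230,190:390],(800,440),interpolation=cv2.INTER_CUBIC);cv2.imwrite("pics/top1.png",a)
a=cv2.resize(t["color"][150:290,220:420],(800,560),interpolation=cv2.INTER_CUBIC);cv2.imwrite("pics/scene1.png",a)
for q in (s0,s):
    hsv=cv2.cvtColor(q["color"],cv2.COLOR_BGR2HSV)
    for n,lo,hi in(("o",0,16),("b",105,125)):
        m=((hsv[...,0]>=lo)&(hsv[...,0]<=hi)&(hsv[...,1]>120)&(hsv[...,2]>60)).astype(np.uint8);m[:145]=0;m[212:]=0;m[:,:205]=0;m[:,380:]=0
        ys,xs=np.nonzero(m);print(n,xs.mean(),ys.mean(),len(xs), "camera z p25", np.median(q["z_map"][m>0]))
E
```

```text
{'tool_pos': array([0.47677191, 0.31340432, 0.25601276]), 'orientation': array([178.87597539,   0.59454579, 176.08275423]), 'force': array([ 0.00325127, -0.19544872, -0.14886406])}
o 234.6034639927074 177.95350957155878 1097 camera z p25 1.1189471
b 346.68769389865565 167.91520165460187 967 camera z p25 1.1360946
o 233.96860572483843 178.45244690674053 1083 camera z p25 1.1310017
b 346.6363636363636 167.98140495867767 968 camera z p25 1.1360025
```

View pics/top1.png

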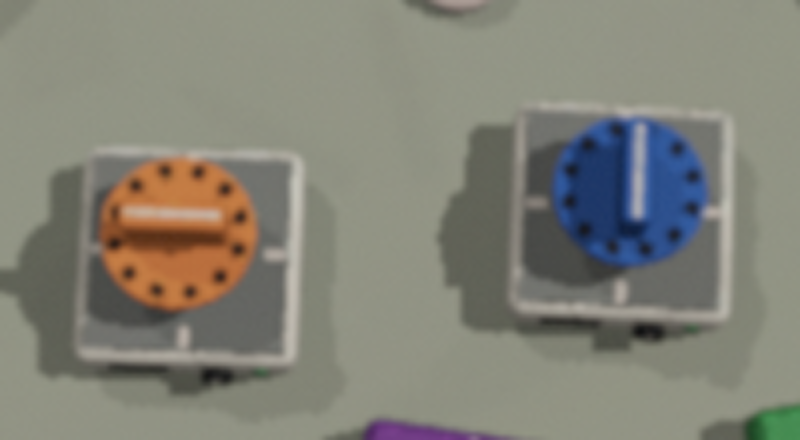

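View pics/scene1.png

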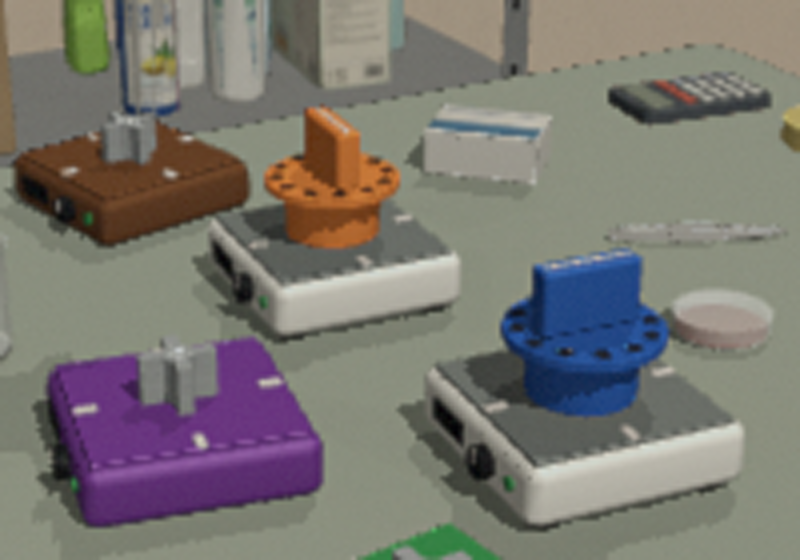

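The orange head sits flat on its deck. Its bar lies along the left and right marks (line at about (172,215) in the top crop), and its depth has grown 12 mm. The blue head is unchanged and the gripper is clear, so I am handing the job in.

```bash
python3 -c "
from plant import order
print(order.close_job())"
```

```text
the job is handed in; nothing more can be done
None
```

The orange head is fully home on its mixer, and I handed the job in at about 6.6 s on the robot's clock. I gripped the bar, turned the head about 30° counter-clockwise (the nearer way) under a light press until it dropped, then released it and backed the gripper away.

- **Drop:** the gripper went down 12 mm while holding the head. The top camera's depth on the head also grew by 12 mm (1.119 to 1.131 m).
- **Seating:** in the pictures the head sits flat on the deck, with its bar in line with the left and right marks. I did not measure its tilt or its distance from the shaft axis at the end.
- **Blue head:** it did not move; its position in the top view shifted by less than 0.1 pixel.
- **Gripper:** it is open and clear, with no contact force.
- **Harder press than intended:** at the bottom of the drop the measured force reached about 41 N upward for a moment, before I eased off. It came through the gripped fingers, well under the 120 N wrist limit. It is slightly over the 40 N limit set for the arm and gripper body, which I don't think were touching anything.

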